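# Latch the drinks chest

### The arm

A 6-joint arm with a two-finger parallel gripper is mounted at the origin on the work surface. World frame = base frame: x ahead of the robot, y to its left, z up, the work surface at z = 0. Lengths are in m, angles in rad, forces in N, time in s.
With the tool pointing down it reaches from about 0.275 to 0.825 m from the base axis. Payload 5.2 kg.
Tool frame: the origin (TCP) lies at the very end of the fingers, on their centre line; the grasp point (between the pads) lies 19 mm behind it; z points along the fingers, y is the line along which they close (so a half turn about z gives the same grasp; the last joint's range is limited). The gripper opens to 93 mm and grips with 3 to 60 N. Pads are 15 mm wide; open, the fingers measure 128 mm over their backs; the gripper's body (75 mm by 188 mm) begins 65 mm behind the grasp point.
Start: joints at [-1.432, 0.259, 1.535, -0, 1.348, -0.203], TCP at [0.184, -0.518, 0.219] pointing down, gripper open.
Joint ranges: [-3.14, 3.14], [-0.91, 2.08], [0.19, 2.58], [-1.22, 4.36], [0.22, 2.71], [-3.12, 3.12]. Speed limits (rad/s): [2.57, 2.57, 3.14, 3.14, 3.14, 3.14].

### API

Orientations are given as a rotation vector (axis times angle).
In Python, from station import env gives the robot as it stands.
- The arm moves only by the tool apply_moves, never from a script. Its argument "series" is a list of rows, each an object of numbers: "tx", "ty", "tz": the shift along the tool's x, y, z in units of 5 cm (1.0 is 5 cm); "turn": the turn about the tool's z in units of pi rad (1.0 is pi rad); "hand": the opening in per cent of the stroke, from 0 (shut) to 100 (fully open). A call has exactly 5 rows; each row shifts and turns the commanded pose from where the row before left it, along the tool's axes as they then stand; what a row does not reach is not made up. A row lasts 1/12 s, in which the tool goes at most 41.7 mm and 7.16 degrees, less where a joint would pass 70% of its speed; a pose out of reach is approached as far as the arm can. A call with a number of a shift or a turn outside -1 to 1 is refused whole. A call with a gripper value outside its range is refused whole. The fingers move at their own pace and stop on an object; the grip force is fixed at half the most. Time passes only in rows, so rows that do not move let the fingers close, or fill a call up. It gives the time, the measured TCP pose, the force, the opening and the grip force at its end, in the units of the state.
- env.observe(): the state, without advancing time (a new reading comes with each control period).
- env.camera(name): name is "side" or "top"; returns a dict with "frame" (480x640x3 uint8, blue, green, red), "z_map" (480x640 float32, m along the optical axis (not along the pixel's ray), 0 where there is no reading), "fx", "fy", "cx", "cy" (pixels), "R" (3x3) and "t" (3): a world point X has camera coordinates R X + t. Camera axes: x right, y down, z forward; pixel columns grow to the right and rows downward; lengths in m; the calibration is good to about 2 mm. A picture is of the moment at which its call begins.
- env.hand_in(): hands the job in; it is judged then, once.
The state is a dict: "time_s": time; "qpos": joint angles; "joint_velocities": joint speeds; "tau": joint torques, N m; "eef_pos": TCP position; "eef_rot": TCP orientation; "contact_force": force on the tool from outside, world axes, zero at the start; "torque": the same for the moment, N m; "width": finger opening in m; "grasp_force": force on a finger pad.
Only numpy, scipy, OpenCV 4.12 (cv2) and the standard library are available. Lean on these libraries where they do the work, as an engineer would, in place of code of your own. Each camera call takes 0.05 s, during which the arm holds its last target. There are 200 camera calls.

### The job

Shut the drinks chest: slide its lid closed against the rubber seal, swing the latch's wire loop over so that its bar is hooked behind both keeper lugs on the lid, and only then press the latch lever down past its dead centre until it lies flat and has pulled the lid tight. Leave the cups, bottles, can and jar standing where they are.

Things in the scene. Friction and masses are not known exactly. Their poses are not given: they have to be found in the camera images.
- chest: Fixed low drinks chest, dark grey plastic, 400 mm long (its x), 270 wide (y), flat top 132 mm above the table. Origin: centre of the underside. Its x axis points the way the lid opens. From x = -200 to -19 mm the top is a fixed deck with the latch on its centre line; beyond it, towards +x, lies the sliding lid. A 12 mm rubber seal runs along the deck's edge, level with the lid plate.
- lid (a joint): How far the lid is open, in m, along the chest's x: 0 = tight, at most 0.12; starts at 0.05 to 0.10. It slides with about 3 N and meets the seal at 0.008; from there the seal pushes back 4.5 N per mm, so a lid pushed by hand springs back to about 0.008 and only the latch holds it tight.
- lid_handle (a point): Middle of the lid's black bar handle: a bar 14 mm thick and 114 mm long across the chest (y), 40 mm above the lid's flat top, on a post at each end; open from all sides.
- keeper (a point): Where the middle of the loop's bar sits when hooked: on the centre line, 16 mm above the lid's top; moves with the lid. Here a steel lug 16 mm wide stands 34 mm to either side (y), the 52 mm between them free for fingers. The bar rests on the lugs' 11 mm high steps, on the +x side of their upright plates.
- lug_tips (a point): Midway between the tips of the two lugs, 27 mm above the lid's top. Each lug is a 5 mm plate on the latch side (-x) of the bar, leaning 22 degrees over it (towards +x). To drop behind the tips from above, the bar's centre must be at least 5 mm further +x than the keeper point; drawn back in -x it is then held under the lean.
- loop_bar (a point): Middle of the cross bar of the latch's steel wire loop: round, 10 mm thick, 96 mm long across the chest (y), 93 mm from the loop's pivot on the lever (two 6 mm side wires). It can be pinched from above. It starts standing up between lever and keeper. The pivot is stiff: the loop stays where it is left and swings up with the lever unless the bar has been drawn firmly (about 10 N) against the lugs.
- loop_hinge (a point): The loop's pivot on the lever, axis along the chest's y, 18 mm from the lever's own hinge. With the lever flat it lies 18 mm towards -x of that hinge, with the lever upright 18 mm above it.
- lever_hinge (a point): The lever's hinge, fixed on the deck, 25 mm above the deck's top, axis along the chest's y. When hooked and tight, the bar is 75 mm from it towards +x and 9 mm lower.
- lever_tip (a point): End of the lever, 115 mm from its hinge: a steel plate 34 mm wide and 8 mm thick.
- lever (a joint): Lever angle in rad: 0 = pressed flat, pointing to -x; 1.57 = upright; at most 1.75. A stiff hinge (0.15 N m) keeps it where it is left. It starts at 0.9 to 1.35, where the loop is too short to pass behind the lugs: the lever must come up further, pulled by the bar or pushed. Once hooked, pressing it draws the lid in (under 10 N at the tip); past dead centre, about 0.25, it pulls itself down.
- cup: Small clear tasting cup, 44 mm wide, 45 high, standing on the far -x corner of the chest's deck. Leave alone. Origin: centre of its foot.
- wine_bottle: Green wine bottle, 72 mm wide, 270 high, standing just beyond the chest. Leave alone. Origin: centre of its foot.
- can: Drinks can with a plain white label, 66 mm wide, 115 high, standing close behind the chest's lid, on the side away from the robot. Leave alone. Origin: centre of its foot.
- water_bottle: Clear bottle, 64 mm wide, 200 high. Leave alone. Origin: centre of its foot.
- jar: Brown jar, 80 mm wide, 110 high. Leave alone. Origin: centre of its foot.
- cup2: Second tasting cup, like the first, on the table. Leave alone. Origin: centre of its foot.

How it is judged:
By the outcome, as a careful person would: the job done as asked, in the order asked, and still so for the second after the job is handed in, with the robot touching nothing.
It also fails if it takes over 64 s, if anything falls off the work surface, if the arm or the gripper's body presses on something with over 40 N, if the wrist force passes 120 N, or if a joint passes its speed limit or range.

## Working session

There is one attempt and no reset: what is moved stays moved. The work goes in short steps, Python scripts to look and compute and a tool call to move; the robot and the scene stay as the last step left them, time stands still between calls to the robot, and variables do not carry over. Pictures are saved under pics/ and viewed, at most 10 in all, crops included, and the job is handed in when it is done.

Besides the shell and the picture viewer there is one more tool, called as name(argument=value, ...) on one line, values as JSON. apply_moves: Moves the arm, as the interface text tells. Its arguments: {"type":"object","properties":{"series":{"type":"array"}},"required":["series"]}

```bash
mkdir -p pics; ls
cat > h.py <<'E'
import numpy as np, cv2
from station import env
def cam(n):
    c=env.camera(n); z=c['z_map']; v,u=np.mgrid[:480,:640]
    P=np.stack([(u-c['cx'])/c['fx']*z,(v-c['cy'])/c['fy']*z,z],-1)
    return c['frame'],(P-c['t'])@c['R'],z>0,c
E
python3 - <<'E'
from h import *
s=env.observe(); print({k:np.round(v,3) for k,v in s.items()})
for n in('top','side'):
    f,W,ok,c=cam(n); cv2.imwrite(f'pics/{n}0.png',f); np.save(f'{n}0.npy',W)
    print(n, -c['R'].T@c['t'], c['R'].round(2).tolist(), c['fx'])
E
```

```text
pics
{'time_s': np.float64(0.0), 'qpos': array([-1.432,  0.259,  1.536, -0.   ,  1.348, -0.203]), 'joint_velocities': array([ 0.   , -0.   , -0.001, -0.003,  0.   , -0.   ]), 'tau': array([-1.0000e-03, -4.3731e+01, -2.8400e+01,  7.2000e-02,  4.2000e-02,
       -0.0000e+00]), 'eef_pos': array([ 0.184, -0.518,  0.218]), 'eef_rot': array([-3.094, -0.534, -0.   ]), 'contact_force': array([ 1.317, -0.126,  0.153]), 'torque': array([0.075, 0.034, 0.009]), 'grasp_force': np.float64(0.0), 'width': np.float64(0.093)}
top [ 0.4415254  -0.02243744  1.23349577] [[-0.0, -1.0, -0.01], [-0.99, 0.0, -0.11], [0.11, 0.01, -0.99]] 436.9640407736805
side [0.15835507 0.87529411 0.84750866] [[-0.92, -0.4, -0.01], [-0.24, 0.55, -0.8], [0.32, -0.73, -0.6]] 543.2690549050544
```

View pics/top0.png

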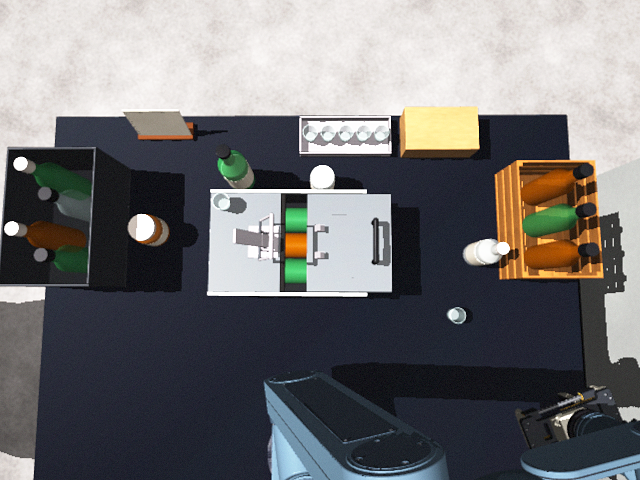

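View pics/side0.png

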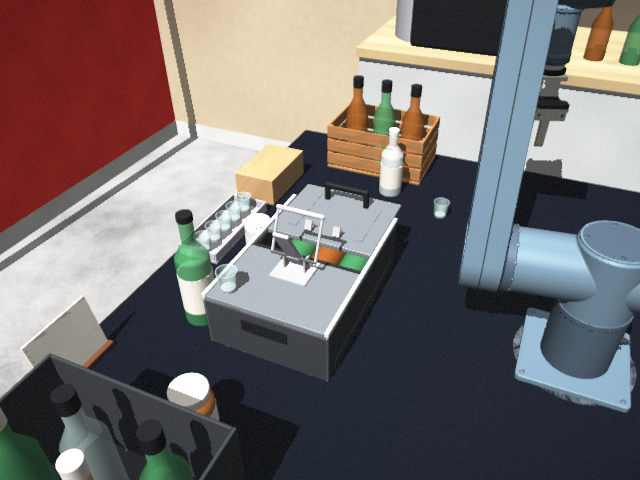

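The top view shows the chest at columns 208–392, its +x running to image right (world −y). The handle is near (376,240), the lugs near (318,230) and (318,256), and the loop and lever near (235–280, 215–262). The side view shows the loop standing up at (300,235), with the lever leaning to −x below it.

Run:
```python
from h import *
T=np.load('top0.npy'); S=np.load('side0.npy')
f=cv2.imread('pics/top0.png')
# top plate points: yaw from edges
m=(abs(T[...,2]-.132)<.006); m[:, :200]=0; m[:,400:]=0; m[:180]=0; m[300:]=0
pts=T[m][:,:2].astype(np.float32); r=cv2.minAreaRect(pts); print('deck rect',r, np.median(T[m][:,2]), cv2.boxPoints(r))
for n,u,v in [('h',376,240),('h1',376,224),('h2',376,258),('deck',225,275),('lid',345,275),('lid2',345,210)]: print(n,T[v,u].round(3))
for nm,A in(('T',T),('S',S)):
    q=A.reshape(-1,3); k=(q[:,2]>.142)&(q[:,2]<.32)&(q[:,0]>.33)&(q[:,0]<.56)&(q[:,1]<.32)&(q[:,1]>-.16)
    q=q[k]; print(nm,len(q))
    for y in np.arange(.26,-.16,-.01):
        s=q[(q[:,1]<=y)&(q[:,1]>y-.01)]
        if len(s): print(round(y,2),len(s),'x',s[:,0].min().round(3),s[:,0].max().round(3),'z',s[:,2].min().round(3),np.median(s[:,2]).round(3),s[:,2].max().round(3))
cv2.imwrite('pics/crop1.png',np.hstack([cv2.resize(f[180:305,200:400],None,fx=3,fy=3)]))
g=cv2.imread('pics/side0.png'); cv2.imwrite('pics/crop2.png',cv2.resize(g[175:315,200:410],None,fx=3.5,fy=3.5,interpolation=2))
```

```text
deck rect ((0.5741081833839417, 0.024452388286590576), (0.4636722207069397, 0.29351842403411865), 89.48880004882812) 0.1325039628555331 [[ 0.42528638 -0.20606512]
 [ 0.7187931  -0.20868388]
 [ 0.72292995  0.2549699 ]
 [ 0.42942327  0.25758865]]
h [ 0.56  -0.161  0.179]
h1 [ 0.599 -0.162  0.18 ]
h2 [ 0.516 -0.161  0.179]
deck [0.477 0.213 0.134]
lid [ 0.477 -0.088  0.135]
lid2 [ 0.642 -0.089  0.136]
T 525
0.18 5 x 0.55 0.559 z 0.254 0.255 0.258
0.17 31 x 0.546 0.559 z 0.243 0.254 0.261
0.16 39 x 0.546 0.56 z 0.222 0.241 0.255
0.15 34 x 0.546 0.56 z 0.214 0.223 0.234
0.14 31 x 0.546 0.56 z 0.195 0.206 0.214
0.13 71 x 0.512 0.559 z 0.156 0.177 0.199
0.12 46 x 0.512 0.56 z 0.158 0.175 0.204
0.11 40 x 0.512 0.56 z 0.155 0.164 0.226
0.1 9 x 0.512 0.517 z 0.231 0.241 0.247
0.09 106 x 0.511 0.56 z 0.255 0.26 0.265
0.08 4 x 0.517 0.56 z 0.259 0.26 0.263
-0.01 16 x 0.521 0.535 z 0.144 0.151 0.158
-0.02 21 x 0.52 0.535 z 0.143 0.159 0.163
-0.03 13 x 0.521 0.534 z 0.142 0.145 0.15
-0.15 59 x 0.504 0.56 z 0.143 0.176 0.182
S 822
0.18 9 x 0.546 0.56 z 0.25 0.254 0.255
0.17 59 x 0.545 0.56 z 0.235 0.249 0.258
0.16 37 x 0.545 0.56 z 0.216 0.227 0.241
0.15 36 x 0.544 0.56 z 0.201 0.211 0.225
0.14 36 x 0.544 0.559 z 0.183 0.194 0.208
0.13 125 x 0.51 0.56 z 0.142 0.172 0.188
0.12 83 x 0.51 0.559 z 0.144 0.173 0.207
0.11 53 x 0.51 0.546 z 0.144 0.209 0.226
0.1 44 x 0.51 0.539 z 0.144 0.236 0.261
0.09 136 x 0.509 0.56 z 0.236 0.258 0.262
-0.01 48 x 0.518 0.536 z 0.142 0.149 0.159
-0.02 20 x 0.519 0.535 z 0.144 0.157 0.159
-0.03 2 x 0.52 0.521 z 0.143 0.143 0.143
-0.15 134 x 0.502 0.559 z 0.142 0.171 0.18
```

View pics/crop2.png

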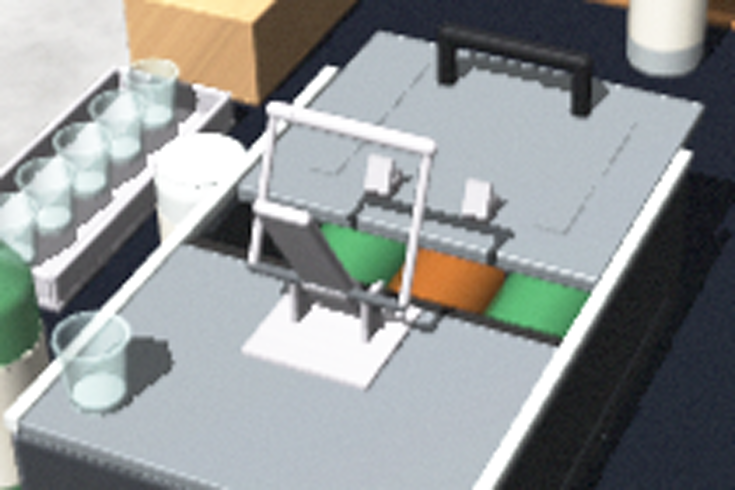

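The crop shows the loop bar at (350,125), above the lever tip at (285,212). The lugs are at (380,175) and (477,200), and the handle is at (515,55). I'll fit each part more exactly.

Run:
```python
from h import *
for nm in('top','side'):
    q=np.load(nm+'0.npy').reshape(-1,3)
    def sel(x,y,z): return q[(q[:,0]>x[0])&(q[:,0]<x[1])&(q[:,1]>y[0])&(q[:,1]<y[1])&(q[:,2]>z[0])&(q[:,2]<z[1])]
    print(nm)
    for n,b in dict(handle=((.48,.65),(-.19,-.13),(.165,.19)),bar=((.5,.63),(.06,.12),(.252,.275)),tip=((.53,.60),(.163,.2),(.235,.27)),lever=((.53,.60),(.125,.2),(.185,.27)),
      lugR=((.51,.555),(-.06,.01),(.145,.17)),lugL=((.57,.62),(-.06,.01),(.145,.17)),lidtop=((.45,.65),(-.13,-.06),(.12,.142)),decktop=((.45,.65),(.2,.25),(.12,.142))).items():
        s=sel(*b)
        if len(s)<3: print(n,len(s)); continue
        d=np.polyfit(s[:,0],s[:,1],1)[0]
        print(n,len(s),s.min(0).round(3),s.max(0).round(3),'med',np.median(s,0).round(3),'dy/dx',d.round(3))
    l=sel((.53,.6),(.125,.2),(.185,.27)); print('lever slope dz/dy',np.polyfit(l[:,1],l[:,2],1))
```

```text
top
handle 255 [ 0.504 -0.168  0.167] [ 0.617 -0.155  0.183] med [ 0.562 -0.161  0.178] dy/dx -0.003
bar 207 [0.511 0.08  0.255] [0.615 0.09  0.266] med [0.558 0.084 0.261] dy/dx -0.008
tip 57 [0.546 0.163 0.243] [0.58  0.172 0.261] med [0.561 0.166 0.256] dy/dx -0.008
lever 359 [0.546 0.126 0.186] [0.58  0.172 0.261] med [0.562 0.149 0.229] dy/dx 0.008
lugR 33 [ 0.52  -0.036  0.145] [ 0.535 -0.013  0.163] med [ 0.528 -0.021  0.155] dy/dx -0.278
lugL 37 [ 0.588 -0.036  0.145] [ 0.603 -0.016  0.161] med [ 0.595 -0.023  0.155] dy/dx 0.013
lidtop 2171 [ 0.452 -0.13   0.125] [ 0.65  -0.061  0.14 ] med [ 0.548 -0.095  0.132] dy/dx -0.001
decktop 1510 [0.452 0.2   0.124] [0.65  0.25  0.142] med [0.548 0.225 0.132] dy/dx 0.001
lever slope dz/dy [ 1.63029352 -0.01408248]
side
handle 270 [ 0.504 -0.169  0.165] [ 0.616 -0.151  0.181] med [ 0.558 -0.159  0.174] dy/dx -0.003
bar 247 [0.509 0.08  0.252] [0.612 0.091 0.262] med [0.559 0.087 0.258] dy/dx -0.006
tip 110 [0.545 0.163 0.239] [0.579 0.173 0.258] med [0.56  0.167 0.253] dy/dx 0.015
lever 317 [0.544 0.127 0.185] [0.58  0.173 0.258] med [0.558 0.155 0.229] dy/dx 0.161
lugR 55 [ 0.518 -0.028  0.145] [ 0.535 -0.013  0.159] med [ 0.526 -0.019  0.154] dy/dx 0.093
lugL 56 [ 0.587 -0.029  0.145] [ 0.604 -0.012  0.161] med [ 0.594 -0.02   0.153] dy/dx 0.043
lidtop 1306 [ 0.45  -0.13   0.126] [ 0.65  -0.06   0.136] med [ 0.537 -0.097  0.131] dy/dx -0.031
decktop 1925 [0.45  0.2   0.127] [0.65  0.25  0.142] med [0.546 0.226 0.131] dy/dx 0.002
lever slope dz/dy [ 1.76871153 -0.04589208]
```

apply_moves(series=[{"tz": -0.5,"turn": -0.039,"hand": 0},{"tz": -0.5,"turn": -0.039,"hand": 0},{"turn": -0.039,"hand": 0},{"turn": -0.039,"hand": 0},{"turn": -0.039,"hand": 0}])

```text
$.series[0]: bad value
```

apply_moves(series=[{"turn": -0.039,"hand": 0},{"turn": -0.039,"hand": 0},{"turn": -0.039,"hand": 0},{"turn": -0.039,"hand": 0},{"turn": -0.039,"hand": 0}])

```text
$.series[0]: bad value
```

apply_moves(series=[{"tx": 0.42,"ty": 0.5,"hand": 0},{"tx": 0.42,"ty": 0.5,"hand": 0},{"tx": 0.42,"ty": 0.5,"hand": 0},{"tx": 0.42,"ty": 0.5,"hand": 0},{"tx": 0.42,"ty": 0.5,"hand": 0}])

```text
$.series[0]: bad value
```

apply_moves(series=[{"tx": 0,"ty": 0,"tz": -0.5,"turn": -0.039,"hand": 0},{"tx": 0,"ty": 0,"tz": -0.5,"turn": -0.039,"hand": 0},{"tx": 0,"ty": 0,"tz": 0,"turn": -0.039,"hand": 0},{"tx": 0,"ty": 0,"tz": 0,"turn": -0.039,"hand": 0},{"tx": 0,"ty": 0,"tz": 0,"turn": -0.039,"hand": 0}])

```text
time_s: 0.52
eef_pos: [0.1844, -0.5182, 0.2688]
eef_rot: [2.786, 1.451, -0.0]
contact_force: [0.0, 0.5, -1.1]
width: 0.0646
grasp_force: 0.0
```

apply_moves(series=[{"tx": 0,"ty": 0,"tz": 0,"turn": -0.039,"hand": 0},{"tx": 0,"ty": 0,"tz": 0,"turn": -0.039,"hand": 0},{"tx": 0,"ty": 0,"tz": 0,"turn": -0.039,"hand": 0},{"tx": 0,"ty": 0,"tz": 0,"turn": -0.039,"hand": 0},{"tx": 0,"ty": 0,"tz": 0,"turn": -0.039,"hand": 0}])

```text
time_s: 0.93
eef_pos: [0.1843, -0.5179, 0.2681]
eef_rot: [-2.218, -2.223, -0.001]
contact_force: [0.0, -0.0, 0.4]
width: 0.0311
grasp_force: 0.0
```

apply_moves(series=[{"tx": 0.42,"ty": 0.5,"tz": 0,"turn": 0,"hand": 0},{"tx": 0.42,"ty": 0.5,"tz": 0,"turn": 0,"hand": 0},{"tx": 0.42,"ty": 0.5,"tz": 0,"turn": 0,"hand": 0},{"tx": 0.42,"ty": 0.5,"tz": 0,"turn": 0,"hand": 0},{"tx": 0.42,"ty": 0.5,"tz": 0,"turn": 0,"hand": 0}])

```text
time_s: 1.35
eef_pos: [0.3105, -0.4124, 0.2682]
eef_rot: [-2.226, -2.216, -0.001]
contact_force: [0.6, -0.0, 0.5]
width: 0.0015
grasp_force: 0.0
```

apply_moves(series=[{"tx": 0.42,"ty": 0.5,"tz": 0,"turn": 0,"hand": 0},{"tx": 0.42,"ty": 0.5,"tz": 0,"turn": 0,"hand": 0},{"tx": 0.42,"ty": 0.5,"tz": 0,"turn": 0,"hand": 0},{"tx": 0.42,"ty": 0.5,"tz": 0,"turn": 0,"hand": 0},{"tx": 0.42,"ty": 0.5,"tz": 0,"turn": 0,"hand": 0}])

```text
time_s: 1.77
eef_pos: [0.436, -0.3077, 0.2683]
eef_rot: [-2.225, -2.217, -0.0]
contact_force: [0.3, -0.7, -0.2]
width: 0.0006
grasp_force: 0.0
```

apply_moves(series=[{"tx": 0.42,"ty": 0.5,"tz": 0,"turn": 0,"hand": 0},{"tx": 0.42,"ty": 0.5,"tz": 0,"turn": 0,"hand": 0},{"tx": 0.42,"ty": 0.5,"tz": 0,"turn": 0,"hand": 0},{"tx": 0.42,"ty": 0.5,"tz": 0,"turn": 0,"hand": 0},{"tx": 0.42,"ty": 0.5,"tz": 0,"turn": 0,"hand": 0}])

```text
time_s: 2.18
eef_pos: [0.5614, -0.2032, 0.2682]
eef_rot: [-2.225, -2.217, 0.0]
contact_force: [-0.5, -0.6, -0.3]
width: 0.0007
grasp_force: 0.0
```

apply_moves(series=[{"tx": 0,"ty": 0,"tz": 0.5,"turn": 0,"hand": 0},{"tx": 0,"ty": 0,"tz": 0.5,"turn": 0,"hand": 0},{"tx": 0,"ty": 0,"tz": 0.5,"turn": 0,"hand": 0},{"tx": 0,"ty": 0,"tz": 0.5,"turn": 0,"hand": 0},{"tx": 0,"ty": 0,"tz": 0.2,"turn": 0,"hand": 0}])

```text
time_s: 2.6
eef_pos: [0.5585, -0.2032, 0.1545]
eef_rot: [-2.221, -2.213, 0.003]
contact_force: [-0.3, -0.6, -0.4]
width: 0.0002
grasp_force: 0.0
```

apply_moves(series=[{"tx": 0.3,"ty": 0,"tz": 0,"turn": 0,"hand": 0},{"tx": 0.2,"ty": 0,"tz": 0,"turn": 0,"hand": 0},{"tx": 0.15,"ty": 0,"tz": 0,"turn": 0,"hand": 0},{"tx": 0.15,"ty": 0,"tz": 0,"turn": 0,"hand": 0},{"tx": 0.15,"ty": 0,"tz": 0,"turn": 0,"hand": 0}])

```text
time_s: 3.02
eef_pos: [0.5614, -0.1569, 0.1602]
eef_rot: [2.223, 2.216, 0.0]
contact_force: [-0.3, -3.5, 0.8]
width: 0.0004
grasp_force: 1.8
```

apply_moves(series=[{"tx": 0.15,"ty": 0,"tz": 0,"turn": 0,"hand": 0},{"tx": 0.15,"ty": 0,"tz": 0,"turn": 0,"hand": 0},{"tx": 0.15,"ty": 0,"tz": 0,"turn": 0,"hand": 0},{"tx": 0.1,"ty": 0,"tz": 0,"turn": 0,"hand": 0},{"tx": 0.05,"ty": 0,"tz": 0,"turn": 0,"hand": 0}])

```text
time_s: 3.43
eef_pos: [0.5614, -0.1262, 0.1592]
eef_rot: [2.224, 2.217, 0.001]
contact_force: [0.6, -3.9, 2.3]
width: 0.0001
grasp_force: 1.6
```

apply_moves(series=[{"tx": 0.04,"ty": 0,"tz": 0,"turn": 0,"hand": 0},{"tx": 0.04,"ty": 0,"tz": 0,"turn": 0,"hand": 0},{"tx": 0.02,"ty": 0,"tz": 0,"turn": 0,"hand": 0},{"tx": 0,"ty": 0,"tz": 0,"turn": 0,"hand": 0},{"tx": 0,"ty": 0,"tz": 0,"turn": 0,"hand": 0}])

```text
time_s: 3.85
eef_pos: [0.5612, -0.1233, 0.1589]
eef_rot: [2.225, 2.215, -0.001]
contact_force: [0.4, -5.5, 2.8]
width: 0.0004
grasp_force: 2.8
```

apply_moves(series=[{"tx": 0.04,"ty": 0,"tz": 0,"turn": 0,"hand": 0},{"tx": 0.04,"ty": 0,"tz": 0,"turn": 0,"hand": 0},{"tx": 0,"ty": 0,"tz": 0,"turn": 0,"hand": 0},{"tx": 0,"ty": 0,"tz": 0,"turn": 0,"hand": 0},{"tx": 0,"ty": 0,"tz": 0,"turn": 0,"hand": 0}])

```text
time_s: 4.27
eef_pos: [0.5613, -0.1215, 0.159]
eef_rot: [2.224, 2.213, -0.005]
contact_force: [-0.4, -11.9, 2.4]
width: 0.0004
grasp_force: 6.0
```

apply_moves(series=[{"tx": -0.3,"ty": 0,"tz": 0,"turn": 0,"hand": 0},{"tx": 0,"ty": 0,"tz": -0.7,"turn": 0,"hand": 0},{"tx": 0,"ty": 0,"tz": -0.8,"turn": 0,"hand": 0},{"tx": 0,"ty": 0,"tz": -0.8,"turn": 0,"hand": 0},{"tx": 0,"ty": 0,"tz": -0.8,"turn": 0,"hand": 0}])

```text
time_s: 4.68
eef_pos: [0.5599, -0.1326, 0.3143]
eef_rot: [-2.223, -2.214, -0.0]
contact_force: [-0.2, 0.4, 0.4]
width: 0.0004
grasp_force: 0.0
```

apply_moves(series=[{"tx": 0.67,"ty": 0,"tz": 0,"turn": 0,"hand": 0},{"tx": 0.67,"ty": 0,"tz": 0,"turn": 0,"hand": 0},{"tx": 0.67,"ty": 0,"tz": 0,"turn": 0,"hand": 0},{"tx": 0.67,"ty": 0,"tz": 0,"turn": 0,"hand": 0},{"tx": 0.67,"ty": 0,"tz": 0,"turn": 0,"hand": 0}])

```text
time_s: 5.1
eef_pos: [0.5606, 0.0361, 0.3129]
eef_rot: [-2.224, -2.215, 0.0]
contact_force: [0.4, 0.9, -0.1]
width: -0.0
grasp_force: 0.0
```

apply_moves(series=[{"tx": 0.67,"ty": 0,"tz": 0,"turn": 0,"hand": 0},{"tx": 0.67,"ty": 0,"tz": 0,"turn": 0,"hand": 0},{"tx": 0.67,"ty": 0,"tz": 0,"turn": 0,"hand": 0},{"tx": 0.67,"ty": 0,"tz": 0,"turn": 0,"hand": 0},{"tx": 0.67,"ty": 0,"tz": 0,"turn": 0,"hand": 0}])

```text
time_s: 5.52
eef_pos: [0.5612, 0.2037, 0.3127]
eef_rot: [-2.223, -2.215, 0.002]
contact_force: [0.5, 0.1, 0.2]
width: 0.0002
grasp_force: 0.0
```

apply_moves(series=[{"tx": 0,"ty": 0,"tz": 0.6,"turn": 0,"hand": 0},{"tx": 0,"ty": 0,"tz": 0.6,"turn": 0,"hand": 0},{"tx": 0,"ty": 0,"tz": 0.4,"turn": 0,"hand": 0},{"tx": -0.3,"ty": 0,"tz": 0,"turn": 0,"hand": 0},{"tx": -0.3,"ty": 0,"tz": 0,"turn": 0,"hand": 0}])

```text
time_s: 5.93
eef_pos: [0.5598, 0.1729, 0.2306]
eef_rot: [-2.219, -2.215, 0.006]
contact_force: [-0.7, 3.4, 2.7]
width: 0.0004
grasp_force: 1.8
```

apply_moves(series=[{"tx": -0.25,"ty": 0,"tz": 0,"turn": 0,"hand": 0},{"tx": -0.25,"ty": 0,"tz": 0,"turn": 0,"hand": 0},{"tx": -0.25,"ty": 0,"tz": 0,"turn": 0,"hand": 0},{"tx": -0.25,"ty": 0,"tz": 0,"turn": 0,"hand": 0},{"tx": 0,"ty": 0,"tz": 0,"turn": 0,"hand": 0}])

```text
time_s: 6.35
eef_pos: [0.5619, 0.1192, 0.2338]
eef_rot: [2.228, 2.214, -0.001]
contact_force: [-0.6, -0.5, -0.4]
width: 0.0005
grasp_force: 0.0
```

```bash
cat > look.py <<'E'
from h import *
import sys
f,W,ok,c=cam('side'); cv2.imwrite(f'pics/{sys.argv[1]}.png',cv2.resize(f[150:330,190:420],None,fx=3.3,fy=3.3,interpolation=2))
print(env.observe()['eef_pos'].round(4))
q=W.reshape(-1,3); q=q[(q[:,2]>.14)&(q[:,2]<.30)&(q[:,1]<.26)&(q[:,1]>-.05)]
for n,a,b in(('lever',.545,.577),('wires/lugs',.505,.541),('wires2',.58,.62)):
    s=q[(q[:,0]>a)&(q[:,0]<b)]
    print(n,[(round(z,2),s[k][:,1].min().round(3),s[k][:,1].max().round(3),int(k.sum())) for z in np.arange(.14,.3,.01) if (k:=(s[:,2]>=z)&(s[:,2]<z+.01)).sum()>1])
E
python3 look.py l1
```

```text
[0.5619 0.1202 0.2337]
lever [(np.float64(0.14), np.float64(0.113), np.float64(0.116), 6), (np.float64(0.15), np.float64(0.113), np.float64(0.121), 51), (np.float64(0.16), np.float64(0.112), np.float64(0.12), 65), (np.float64(0.17), np.float64(0.108), np.float64(0.119), 72), (np.float64(0.18), np.float64(0.107), np.float64(0.115), 60), (np.float64(0.19), np.float64(0.11), np.float64(0.116), 53), (np.float64(0.2), np.float64(0.104), np.float64(0.114), 71), (np.float64(0.21), np.float64(0.034), np.float64(0.116), 55), (np.float64(0.22), np.float64(0.026), np.float64(0.113), 98), (np.float64(0.23), np.float64(0.102), np.float64(0.13), 44), (np.float64(0.24), np.float64(0.103), np.float64(0.132), 75), (np.float64(0.25), np.float64(0.102), np.float64(0.131), 90), (np.float64(0.26), np.float64(0.098), np.float64(0.132), 82), (np.float64(0.27), np.float64(0.103), np.float64(0.131), 75), (np.float64(0.28), np.float64(0.118), np.float64(0.131), 70), (np.float64(0.29), np.float64(0.123), np.float64(0.132), 70)]
wires/lugs [(np.float64(0.14), np.float64(0.018), np.float64(0.124), 66), (np.float
[... 280 characters left out ...]
loat64(0.093), 30), (np.float64(0.2), np.float64(0.053), np.float64(0.076), 24), (np.float64(0.21), np.float64(0.039), np.float64(0.06), 28), (np.float64(0.22), np.float64(0.03), np.float64(0.043), 76)]
wires2 [(np.float64(0.14), np.float64(0.107), np.float64(0.123), 14), (np.float64(0.15), np.float64(0.111), np.float64(0.123), 16), (np.float64(0.16), np.float64(0.106), np.float64(0.123), 24), (np.float64(0.17), np.float64(0.103), np.float64(0.118), 55), (np.float64(0.18), np.float64(0.09), np.float64(0.116), 27), (np.float64(0.19), np.float64(0.07), np.float64(0.091), 27), (np.float64(0.2), np.float64(0.07), np.float64(0.075), 4), (np.float64(0.22), np.float64(0.034), np.float64(0.036), 5)]
```

View pics/l1.png

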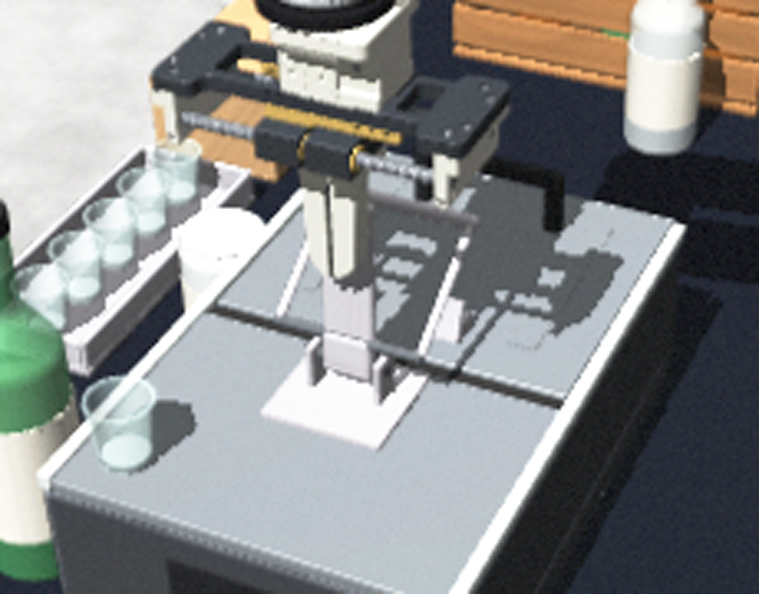

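The lever now stands upright at (345,330). The loop leans forward, with its bar at (420,210), roughly world y .031 and z .224. The lid edge sits at the seal.

apply_moves(series=[{"tx": 0.2,"ty": 0,"tz": 0,"turn": 0,"hand": 0},{"tx": 0,"ty": 0,"tz": -0.7,"turn": 0,"hand": 0},{"tx": 0,"ty": 0,"tz": -0.7,"turn": 0,"hand": 0},{"tx": -0.6,"ty": 0,"tz": 0,"turn": 0,"hand": 0},{"tx": -0.7,"ty": 0,"tz": 0,"turn": 0,"hand": 0}])

```text
time_s: 6.82
eef_pos: [0.5628, 0.0694, 0.3064]
eef_rot: [2.217, 2.22, 0.007]
contact_force: [0.8, 0.0, -0.3]
width: 0.0003
grasp_force: 0.0
```

apply_moves(series=[{"tx": -0.64,"ty": 0,"tz": 0,"turn": 0,"hand": 0},{"tx": 0,"ty": 0,"tz": 0.5,"turn": 0,"hand": 0},{"tx": 0,"ty": 0,"tz": 0.5,"turn": 0,"hand": 0},{"tx": 0,"ty": 0,"tz": 0.2,"turn": 0,"hand": 0},{"tx": 0,"ty": 0,"tz": 0,"turn": 0,"hand": 0}])

```text
time_s: 7.23
eef_pos: [0.5598, 0.0359, 0.2408]
eef_rot: [-2.222, -2.214, 0.005]
contact_force: [-0.9, -0.2, -0.5]
width: 0.0004
grasp_force: 0.0
```

apply_moves(series=[{"tx": -0.06,"ty": 0,"tz": 0.3,"turn": 0,"hand": 0},{"tx": -0.1,"ty": 0,"tz": 0.2,"turn": 0,"hand": 0},{"tx": -0.08,"ty": 0,"tz": 0.2,"turn": 0,"hand": 0},{"tx": -0.06,"ty": 0,"tz": 0.2,"turn": 0,"hand": 0},{"tx": -0.04,"ty": 0,"tz": 0.2,"turn": 0,"hand": 0}])

```text
time_s: 7.65
eef_pos: [0.5617, 0.0177, 0.1883]
eef_rot: [2.225, 2.217, 0.001]
contact_force: [-0.2, -0.7, 0.2]
width: 0.0008
grasp_force: 0.1
```

```bash
python3 look.py l2
```

```text
[0.5604 0.0175 0.186 ]
lever [(np.float64(0.14), np.float64(0.111), np.float64(0.116), 7), (np.float64(0.15), np.float64(0.112), np.float64(0.12), 49), (np.float64(0.16), np.float64(0.108), np.float64(0.12), 65), (np.float64(0.17), np.float64(0.021), np.float64(0.119), 71), (np.float64(0.18), np.float64(0.017), np.float64(0.117), 113), (np.float64(0.19), np.float64(0.007), np.float64(0.114), 108), (np.float64(0.2), np.float64(0.01), np.float64(0.115), 128), (np.float64(0.21), np.float64(0.009), np.float64(0.114), 128), (np.float64(0.22), np.float64(0.011), np.float64(0.114), 128), (np.float64(0.23), np.float64(0.017), np.float64(0.113), 130), (np.float64(0.24), np.float64(0.022), np.float64(0.111), 124), (np.float64(0.25), np.float64(0.021), np.float64(0.111), 119), (np.float64(0.26), np.float64(0.03), np.float64(0.111), 85), (np.float64(0.27), np.float64(0.047), np.float64(0.11), 45), (np.float64(0.28), np.float64(0.035), np.float64(0.057), 64), (np.float64(0.29), np.float64(0.033), np.float64(0.056), 125)]
wires/lugs [(np.float64(0.14), np.float64(0.019), np.float64(0.123), 62), (n
[... 297 characters left out ...]
031), 3), (np.float64(0.27), np.float64(0.009), np.float64(0.054), 21), (np.float64(0.28), np.float64(-0.01), np.float64(0.056), 93), (np.float64(0.29), np.float64(0.035), np.float64(0.056), 63)]
wires2 [(np.float64(0.14), np.float64(0.106), np.float64(0.122), 18), (np.float64(0.15), np.float64(0.107), np.float64(0.121), 18), (np.float64(0.16), np.float64(0.104), np.float64(0.122), 21), (np.float64(0.17), np.float64(0.022), np.float64(0.117), 83), (np.float64(0.18), np.float64(0.016), np.float64(0.096), 37), (np.float64(0.27), np.float64(0.051), np.float64(0.056), 6), (np.float64(0.28), np.float64(-0.009), np.float64(0.056), 68), (np.float64(0.29), np.float64(-0.008), np.float64(0.056), 58)]
```

apply_moves(series=[{"tx": 0,"ty": 0,"tz": 0.2,"turn": 0,"hand": 0},{"tx": 0.02,"ty": 0,"tz": 0.16,"turn": 0,"hand": 0},{"tx": 0.03,"ty": 0,"tz": 0.14,"turn": 0,"hand": 0},{"tx": 0.02,"ty": 0,"tz": 0.1,"turn": 0,"hand": 0},{"tx": 0,"ty": 0,"tz": 0.04,"turn": 0,"hand": 0}])

```text
time_s: 8.12
eef_pos: [0.5609, 0.0218, 0.1556]
eef_rot: [-2.224, -2.217, 0.001]
contact_force: [-0.1, 0.2, -0.2]
width: 0.0005
grasp_force: 0.0
```

```bash
python3 look.py l3; python3 -c "
from h import *; print(env.observe()['contact_force'].round(1))"
```

```text
[0.5609 0.0218 0.1557]
lever [(np.float64(0.14), np.float64(0.024), np.float64(0.116), 17), (np.float64(0.15), np.float64(0.021), np.float64(0.121), 91), (np.float64(0.16), np.float64(0.014), np.float64(0.12), 113), (np.float64(0.17), np.float64(0.018), np.float64(0.118), 124), (np.float64(0.18), np.float64(0.014), np.float64(0.116), 118), (np.float64(0.19), np.float64(0.018), np.float64(0.115), 119), (np.float64(0.2), np.float64(0.026), np.float64(0.115), 118), (np.float64(0.21), np.float64(0.026), np.float64(0.114), 121), (np.float64(0.22), np.float64(0.029), np.float64(0.114), 84), (np.float64(0.23), np.float64(0.102), np.float64(0.114), 67), (np.float64(0.24), np.float64(0.053), np.float64(0.112), 99), (np.float64(0.25), np.float64(0.039), np.float64(0.112), 141), (np.float64(0.26), np.float64(0.04), np.float64(0.112), 189), (np.float64(0.27), np.float64(0.041), np.float64(0.11), 96), (np.float64(0.28), np.float64(0.041), np.float64(0.049), 57), (np.float64(0.29), np.float64(0.041), np.float64(0.048), 61)]
wires/lugs [(np.float64(0.14), np.float64(0.021), np.float64(0.124), 59), 
[... 507 characters left out ...]
(0.28), np.float64(-0.001), np.float64(0.048), 142), (np.float64(0.29), np.float64(0.002), np.float64(0.045), 79)]
wires2 [(np.float64(0.14), np.float64(0.024), np.float64(0.124), 22), (np.float64(0.15), np.float64(0.019), np.float64(0.123), 28), (np.float64(0.16), np.float64(0.054), np.float64(0.122), 48), (np.float64(0.17), np.float64(0.088), np.float64(0.117), 58), (np.float64(0.24), np.float64(0.051), np.float64(0.06), 15), (np.float64(0.25), np.float64(-0.007), np.float64(0.059), 74), (np.float64(0.26), np.float64(0.003), np.float64(0.061), 54), (np.float64(0.27), np.float64(-0.001), np.float64(0.048), 101), (np.float64(0.28), np.float64(-0.001), np.float64(0.047), 72)]
[ 0.2 -0.  -0.7]
```

View pics/l3.png

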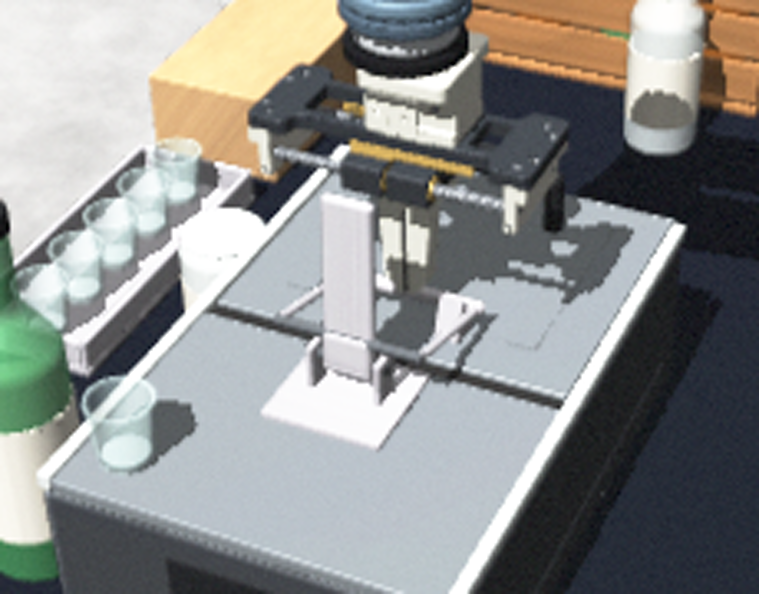

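The bar is now down at the lugs near (470,305), under the fingers, and the lever is still upright at (350,280). I'll press until it seats on the steps.

apply_moves(series=[{"tx": 0,"ty": 0,"tz": 0.04,"turn": 0,"hand": 0},{"tx": 0,"ty": 0,"tz": 0.04,"turn": 0,"hand": 0},{"tx": 0,"ty": 0,"tz": 0.0,"turn": 0,"hand": 0},{"tx": 0,"ty": 0,"tz": 0.0,"turn": 0,"hand": 0},{"tx": 0,"ty": 0,"tz": 0,"turn": 0,"hand": 0}])

```text
time_s: 8.58
eef_pos: [0.5618, 0.0214, 0.1532]
eef_rot: [2.225, 2.217, 0.001]
contact_force: [-0.4, -0.1, 2.9]
width: 0.0008
grasp_force: 1.2
```

apply_moves(series=[{"tx": 0,"ty": 0,"tz": -0.5,"turn": 0,"hand": 0},{"tx": -0.56,"ty": 0,"tz": 0,"turn": 0,"hand": 0},{"tx": 0,"ty": 0,"tz": 0.4,"turn": 0,"hand": 0},{"tx": 0,"ty": 0,"tz": 0.36,"turn": 0,"hand": 0},{"tx": 0,"ty": 0,"tz": 0,"turn": 0,"hand": 0}])

```text
time_s: 9.0
eef_pos: [0.559, -0.0067, 0.1365]
eef_rot: [-2.223, -2.213, 0.005]
contact_force: [-0.9, 1.0, -0.6]
width: 0.0006
grasp_force: 0.0
```

apply_moves(series=[{"tx": 0.16,"ty": 0,"tz": 0,"turn": 0,"hand": 0},{"tx": 0.08,"ty": 0,"tz": 0,"turn": 0,"hand": 0},{"tx": 0.06,"ty": 0,"tz": 0,"turn": 0,"hand": 0},{"tx": 0.04,"ty": 0,"tz": 0,"turn": 0,"hand": 0},{"tx": 0.04,"ty": 0,"tz": 0,"turn": 0,"hand": 0}])

```text
time_s: 9.42
eef_pos: [0.562, 0.0096, 0.1407]
eef_rot: [2.22, 2.215, -0.006]
contact_force: [-0.4, -14.4, -1.4]
width: 0.0003
grasp_force: 6.8
```

apply_moves(series=[{"tx": 0.04,"ty": 0,"tz": 0,"turn": 0,"hand": 0},{"tx": 0.04,"ty": 0,"tz": 0,"turn": 0,"hand": 0},{"tx": 0,"ty": 0,"tz": 0,"turn": 0,"hand": 0},{"tx": 0,"ty": 0,"tz": 0,"turn": 0,"hand": 0},{"tx": 0,"ty": 0,"tz": 0,"turn": 0,"hand": 0}])

```text
time_s: 9.83
eef_pos: [0.5621, 0.0129, 0.1407]
eef_rot: [2.221, 2.214, -0.006]
contact_force: [-0.8, -13.8, -1.1]
width: 0.0005
grasp_force: 6.7
```

apply_moves(series=[{"tx": 0.06,"ty": 0,"tz": 0,"turn": 0,"hand": 0},{"tx": 0.04,"ty": 0,"tz": 0,"turn": 0,"hand": 0},{"tx": 0,"ty": 0,"tz": 0,"turn": 0,"hand": 0},{"tx": 0,"ty": 0,"tz": 0,"turn": 0,"hand": 0},{"tx": 0,"ty": 0,"tz": 0,"turn": 0,"hand": 0}])

```text
time_s: 10.25
eef_pos: [0.5621, 0.0152, 0.1408]
eef_rot: [2.219, 2.212, -0.011]
contact_force: [-1.9, -22.8, -2.1]
width: 0.0006
grasp_force: 11.0
```

```bash
python3 look.py l4
```

```text
[0.5621 0.0152 0.1409]
lever [(np.float64(0.14), np.float64(0.008), np.float64(0.114), 40), (np.float64(0.15), np.float64(0.008), np.float64(0.12), 122), (np.float64(0.16), np.float64(0.011), np.float64(0.123), 102), (np.float64(0.17), np.float64(0.007), np.float64(0.126), 114), (np.float64(0.18), np.float64(0.009), np.float64(0.129), 94), (np.float64(0.19), np.float64(0.008), np.float64(0.132), 100), (np.float64(0.2), np.float64(0.018), np.float64(0.137), 85), (np.float64(0.21), np.float64(0.131), np.float64(0.14), 42), (np.float64(0.22), np.float64(0.046), np.float64(0.144), 54), (np.float64(0.23), np.float64(0.047), np.float64(0.147), 103), (np.float64(0.24), np.float64(0.033), np.float64(0.152), 163), (np.float64(0.25), np.float64(0.036), np.float64(0.156), 107), (np.float64(0.26), np.float64(0.036), np.float64(0.157), 116), (np.float64(0.27), np.float64(0.036), np.float64(0.045), 62), (np.float64(0.28), np.float64(0.035), np.float64(0.044), 61), (np.float64(0.29), np.float64(0.035), np.float64(0.043), 36)]
wires/lugs [(np.float64(0.14), np.float64(0.028), np.float64(0.124), 63),
[... 620 characters left out ...]
, 79), (np.float64(0.28), np.float64(-0.001), np.float64(0.039), 68), (np.float64(0.29), np.float64(0.001), np.float64(0.041), 52)]
wires2 [(np.float64(0.14), np.float64(0.03), np.float64(0.122), 49), (np.float64(0.15), np.float64(0.028), np.float64(0.122), 51), (np.float64(0.16), np.float64(0.035), np.float64(0.123), 30), (np.float64(0.17), np.float64(0.097), np.float64(0.124), 61), (np.float64(0.22), np.float64(0.051), np.float64(0.052), 2), (np.float64(0.23), np.float64(-0.009), np.float64(0.053), 42), (np.float64(0.24), np.float64(-0.015), np.float64(0.055), 80), (np.float64(0.25), np.float64(-0.003), np.float64(0.043), 54), (np.float64(0.26), np.float64(-0.005), np.float64(0.044), 134)]
```

View pics/l4.png

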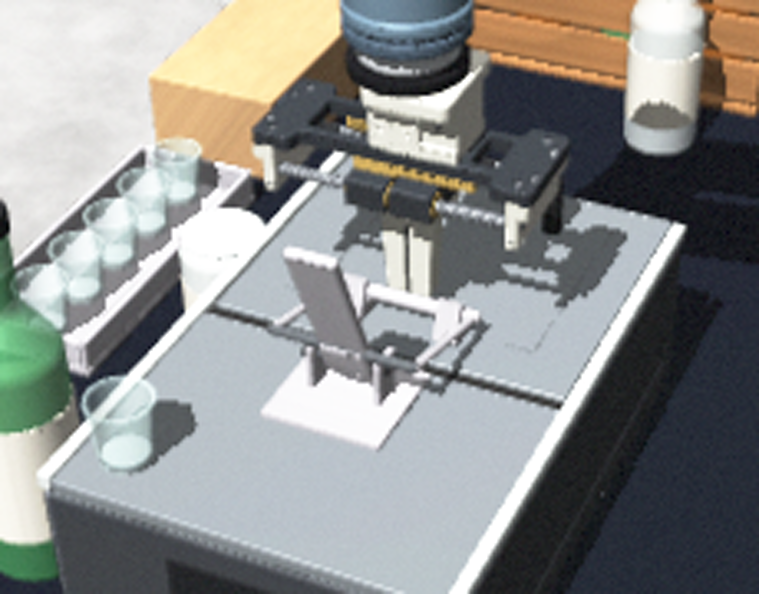

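The loop bar is now behind the lugs at (375–475, 295–320), against both plates. The lever has dropped back to about 1.2 rad, with its tip at (312,255). I'll back off and press the lever.

apply_moves(series=[{"tx": -0.3,"ty": 0,"tz": 0,"turn": 0,"hand": 0},{"tx": -0.1,"ty": 0,"tz": -0.6,"turn": 0,"hand": 0},{"tx": 0,"ty": 0,"tz": -0.8,"turn": 0,"hand": 0},{"tx": 0,"ty": 0,"tz": -0.8,"turn": 0,"hand": 0},{"tx": 0.3,"ty": 0,"tz": -0.3,"turn": 0,"hand": 0}])

```text
time_s: 10.72
eef_pos: [0.564, 0.0147, 0.2718]
eef_rot: [2.221, 2.209, 0.008]
contact_force: [2.4, -0.6, 0.6]
width: 0.0005
grasp_force: 0.0
```

apply_moves(series=[{"tx": 0.7,"ty": 0,"tz": 0,"turn": 0,"hand": 0},{"tx": 0.7,"ty": 0,"tz": 0,"turn": 0,"hand": 0},{"tx": 0.5,"ty": 0,"tz": 0,"turn": 0,"hand": 0},{"tx": 0,"ty": 0,"tz": 0.3,"turn": 0,"hand": 0},{"tx": 0,"ty": 0,"tz": 0,"turn": 0,"hand": 0}])

```text
time_s: 11.13
eef_pos: [0.5607, 0.1137, 0.2488]
eef_rot: [-2.221, -2.221, 0.001]
contact_force: [-0.5, -0.0, -0.4]
width: 0.0009
grasp_force: 0.0
```

```bash
python3 look.py l5
```

```text
[0.5609 0.1126 0.2495]
lever [(np.float64(0.14), np.float64(0.025), np.float64(0.114), 39), (np.float64(0.15), np.float64(0.027), np.float64(0.12), 65), (np.float64(0.16), np.float64(0.118), np.float64(0.124), 37), (np.float64(0.17), np.float64(0.113), np.float64(0.126), 49), (np.float64(0.18), np.float64(0.121), np.float64(0.128), 40), (np.float64(0.19), np.float64(0.124), np.float64(0.132), 41), (np.float64(0.2), np.float64(0.128), np.float64(0.137), 46), (np.float64(0.21), np.float64(0.132), np.float64(0.141), 40), (np.float64(0.22), np.float64(0.135), np.float64(0.145), 40), (np.float64(0.23), np.float64(0.143), np.float64(0.148), 40), (np.float64(0.24), np.float64(0.121), np.float64(0.152), 53), (np.float64(0.25), np.float64(0.105), np.float64(0.157), 101), (np.float64(0.26), np.float64(0.106), np.float64(0.157), 124), (np.float64(0.27), np.float64(0.104), np.float64(0.126), 68), (np.float64(0.28), np.float64(0.11), np.float64(0.126), 65), (np.float64(0.29), np.float64(0.119), np.float64(0.126), 72)]
wires/lugs [(np.float64(0.14), np.float64(0.029), np.float64(0.123), 69), (np.float64(0.15), np.float64(0.028), np.float64(0.122), 96), (np.float64(0.16), np.float64(0.038), np.float64(0.124), 51), (np.float64(0.17), np.float64(0.103), np.float64(0.126), 58)]
wires2 [(np.float64(0.14), np.float64(0.025), np.float64(0.124), 48), (np.float64(0.15), np.float64(0.025), np.float64(0.124), 53), (np.float64(0.16), np.float64(0.035), np.float64(0.124), 31), (np.float64(0.17), np.float64(0.102), np.float64(0.124), 57)]
```

apply_moves(series=[{"tx": 0.36,"ty": 0,"tz": 0.15,"turn": 0,"hand": 0},{"tx": 0.16,"ty": 0,"tz": 0.08,"turn": 0,"hand": 0},{"tx": 0.16,"ty": 0,"tz": 0.08,"turn": 0,"hand": 0},{"tx": 0.16,"ty": 0,"tz": 0.08,"turn": 0,"hand": 0},{"tx": 0,"ty": 0,"tz": 0,"turn": 0,"hand": 0}])

```text
time_s: 11.6
eef_pos: [0.5623, 0.154, 0.2299]
eef_rot: [2.225, 2.217, 0.001]
contact_force: [0.9, -2.0, 1.8]
width: 0.0
grasp_force: 0.8
```

```bash
python3 look.py l6
```

```text
[0.562  0.1538 0.23  ]
lever [(np.float64(0.14), np.float64(0.033), np.float64(0.113), 28), (np.float64(0.15), np.float64(0.028), np.float64(0.121), 53), (np.float64(0.16), np.float64(0.108), np.float64(0.129), 35), (np.float64(0.17), np.float64(0.117), np.float64(0.134), 30), (np.float64(0.18), np.float64(0.129), np.float64(0.142), 24), (np.float64(0.19), np.float64(0.138), np.float64(0.149), 20), (np.float64(0.2), np.float64(0.146), np.float64(0.158), 27), (np.float64(0.21), np.float64(0.155), np.float64(0.166), 24), (np.float64(0.22), np.float64(0.161), np.float64(0.173), 23), (np.float64(0.23), np.float64(0.156), np.float64(0.181), 55), (np.float64(0.24), np.float64(0.148), np.float64(0.186), 146), (np.float64(0.25), np.float64(0.146), np.float64(0.166), 80), (np.float64(0.26), np.float64(0.148), np.float64(0.166), 85), (np.float64(0.27), np.float64(0.148), np.float64(0.166), 77), (np.float64(0.28), np.float64(0.151), np.float64(0.166), 75), (np.float64(0.29), np.float64(0.158), np.float64(0.166), 57)]
wires/lugs [(np.float64(0.14), np.float64(0.035), np.float64(0.122), 64), (np.float64(0.15), np.float64(0.031), np.float64(0.124), 105), (np.float64(0.16), np.float64(0.04), np.float64(0.127), 71), (np.float64(0.17), np.float64(0.118), np.float64(0.129), 32)]
wires2 [(np.float64(0.14), np.float64(0.034), np.float64(0.123), 62), (np.float64(0.15), np.float64(0.029), np.float64(0.12), 57), (np.float64(0.16), np.float64(0.038), np.float64(0.127), 27), (np.float64(0.17), np.float64(0.116), np.float64(0.129), 33)]
```

View pics/l6.png

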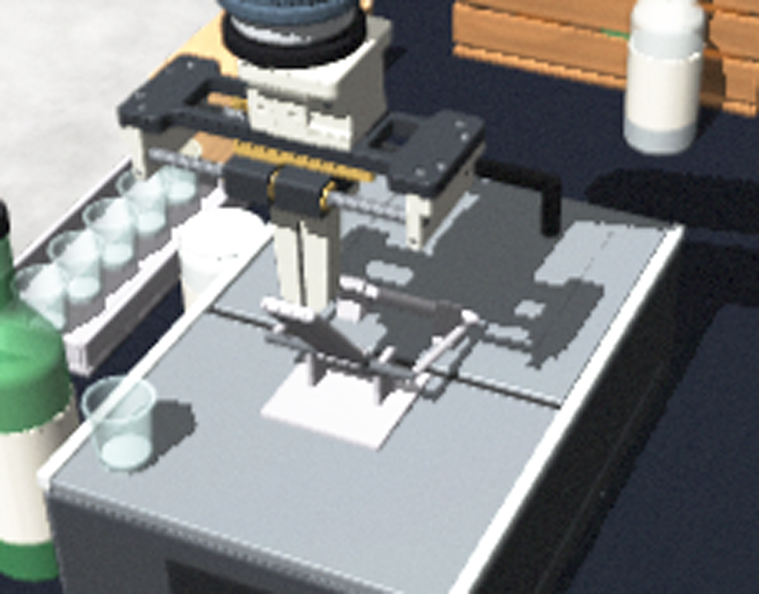

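The lever is at about 0.9 rad, with its tip at (275,305). The loop bar stays down behind the lugs, seen along (340,283)–(475,315). I'll keep pressing.

apply_moves(series=[{"tx": 0.13,"ty": 0,"tz": 0.13,"turn": 0,"hand": 0},{"tx": 0.13,"ty": 0,"tz": 0.13,"turn": 0,"hand": 0},{"tx": 0.13,"ty": 0,"tz": 0.13,"turn": 0,"hand": 0},{"tx": 0.06,"ty": 0,"tz": 0.12,"turn": 0,"hand": 0},{"tx": 0.06,"ty": 0,"tz": 0.12,"turn": 0,"hand": 0}])

```text
time_s: 12.07
eef_pos: [0.5623, 0.1797, 0.1985]
eef_rot: [-2.225, -2.217, -0.002]
contact_force: [-0.0, -0.0, 4.0]
width: 0.0005
grasp_force: 1.6
```

apply_moves(series=[{"tx": 0.06,"ty": 0,"tz": 0.12,"turn": 0,"hand": 0},{"tx": 0.06,"ty": 0,"tz": 0.12,"turn": 0,"hand": 0},{"tx": 0.03,"ty": 0,"tz": 0.1,"turn": 0,"hand": 0},{"tx": 0.02,"ty": 0,"tz": 0.1,"turn": 0,"hand": 0},{"tx": 0.02,"ty": 0,"tz": 0.1,"turn": 0,"hand": 0}])

```text
time_s: 12.48
eef_pos: [0.5616, 0.1886, 0.1707]
eef_rot: [-2.225, -2.217, 0.001]
contact_force: [0.7, 0.6, 2.2]
width: 0.0006
grasp_force: 0.5
```

apply_moves(series=[{"tx": 0,"ty": 0,"tz": 0.08,"turn": 0,"hand": 0},{"tx": 0,"ty": 0,"tz": 0.08,"turn": 0,"hand": 0},{"tx": 0,"ty": 0,"tz": 0.06,"turn": 0,"hand": 0},{"tx": 0,"ty": 0,"tz": 0.04,"turn": 0,"hand": 0},{"tx": 0,"ty": 0,"tz": 0,"turn": 0,"hand": 0}])

```text
time_s: 12.9
eef_pos: [0.5615, 0.1884, 0.161]
eef_rot: [2.225, 2.217, 0.0]
contact_force: [-7.1, 0.1, 15.1]
width: 0.0005
grasp_force: 7.8
```

apply_moves(series=[{"tx": 0,"ty": 0,"tz": -0.3,"turn": 0,"hand": 0},{"tx": 0,"ty": 0,"tz": -0.7,"turn": 0,"hand": 0},{"tx": 0,"ty": 0,"tz": -0.8,"turn": 0,"hand": 0},{"tx": 0,"ty": 0,"tz": -0.8,"turn": 0,"hand": 0},{"tx": 0,"ty": 0,"tz": -0.8,"turn": 0,"hand": 0}])

```text
time_s: 13.32
eef_pos: [0.5614, 0.1881, 0.33]
eef_rot: [-2.225, -2.217, 0.002]
contact_force: [1.5, 0.3, 0.0]
width: 0.0005
grasp_force: 0.0
```

apply_moves(series=[{"tx": 0,"ty": 0,"tz": 0,"turn": 0,"hand": 0},{"tx": 0,"ty": 0,"tz": 0,"turn": 0,"hand": 0},{"tx": 0,"ty": 0,"tz": 0,"turn": 0,"hand": 0},{"tx": 0,"ty": 0,"tz": 0,"turn": 0,"hand": 0},{"tx": 0,"ty": 0,"tz": 0,"turn": 0,"hand": 0}])

```text
time_s: 13.73
eef_pos: [0.5612, 0.1882, 0.3264]
eef_rot: [-2.224, -2.215, 0.005]
contact_force: [-0.2, -0.2, -0.9]
width: 0.0006
grasp_force: 0.0
```

```bash
python3 look.py l7; python3 -c "
from h import *
f,W,ok,c=cam('side'); cv2.imwrite('pics/full.png',f)
q=W.reshape(-1,3); s=q[(q[:,2]>.165)&(q[:,2]<.182)&(q[:,1]<-.08)&(q[:,1]>-.19)&(q[:,0]>.48)&(q[:,0]<.65)]; print('handle',np.median(s,0))"
```

```text
[0.5614 0.1882 0.3266]
lever [(np.float64(0.14), np.float64(0.036), np.float64(0.042), 21), (np.float64(0.15), np.float64(0.032), np.float64(0.227), 333), (np.float64(0.16), np.float64(0.101), np.float64(0.228), 465)]
wires/lugs [(np.float64(0.14), np.float64(0.033), np.float64(0.122), 60), (np.float64(0.15), np.float64(0.032), np.float64(0.133), 205), (np.float64(0.16), np.float64(0.041), np.float64(0.135), 31)]
wires2 [(np.float64(0.14), np.float64(0.036), np.float64(0.076), 51), (np.float64(0.15), np.float64(0.033), np.float64(0.133), 194), (np.float64(0.16), np.float64(0.041), np.float64(0.121), 31)]
handle [ 0.55697682 -0.09560304  0.17489693]
```

View pics/l7.png

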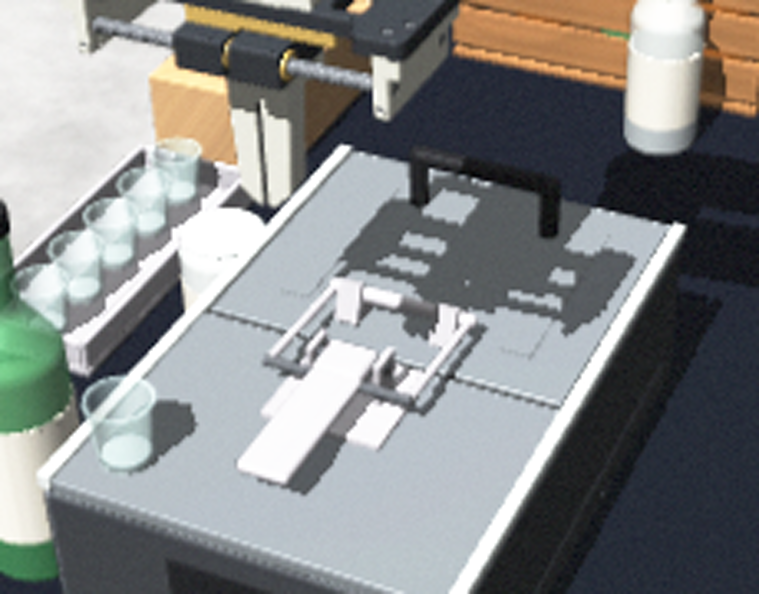

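View pics/full.png

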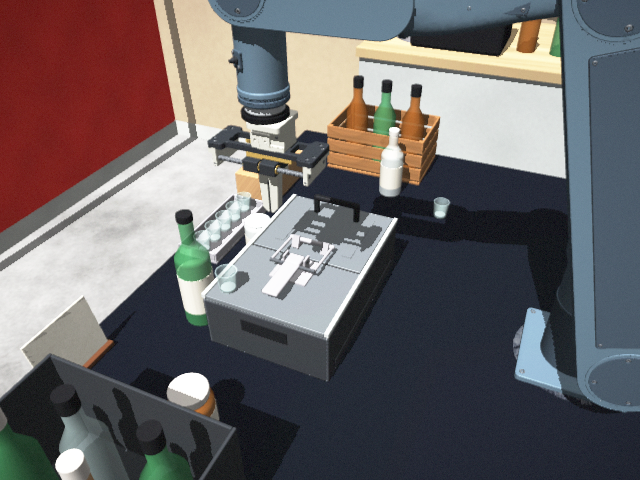

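The lever lies flat at (305,420) and the bar is hooked behind both lugs at (350,300) and (450,325). The lid seam is tight: the handle moved about 63 mm in total. Everything else stands where it was, so I'm handing it in.

```bash
python3 -c "
from station import env; print(env.hand_in())"
```

```text
the job is handed in; nothing more can be done
None
```

The chest is shut: the lid is tight on its seal, the loop bar is hooked behind both lugs, the lever is pressed flat, nothing else was disturbed, and the job is handed in at about 14 s with no verdict shown.

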